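# Close the washed dispensary jars with their own lids

## Task

The three round steel jars and the rectangular instrument box have been washed and stand open among their lids. Close every one with the lid that belongs to it, so that each lid sits level and fully down on the rim, and leave the jars and the box standing where they are. Do not knock over the amber bottle or the glass measuring cylinder.

Things in the scene. Friction and masses are not known exactly. Their poses are not given: they have to be found in the camera images.
- lid_large: Large round steel lid, flange 132 mm across, lying knob up, about 130 g. Origin: centre of its underside, z up. Heights over it: 0-10 mm tapered plug (92 mm across at the bottom, 102 from 7 mm up) that goes into the jar; 10-13 flange, its underside rests on the rim; low dome to 17; stem 14 mm thick to 27; round knob 26 mm across from 27 to 45. Fits the large jar.
- lid_medium: Medium round steel lid, flange 108 mm across, lying knob up, about 90 g. Origin: centre of its underside, z up. Heights over it: 0-10 mm tapered plug (68 mm across at the bottom, 78 from 7 mm up) that goes into the jar; 10-13 flange, its underside rests on the rim; low dome to 17; stem 14 mm thick to 27; round knob 26 mm across from 27 to 45. Fits the medium jar.
- lid_small: Small round steel lid, flange 86 mm across, lying knob up, about 60 g. Origin: centre of its underside, z up. Heights over it: 0-10 mm tapered plug (46 mm across at the bottom, 56 from 7 mm up) that goes into the jar; 10-13 flange, its underside rests on the rim; low dome to 17; stem 14 mm thick to 27; round knob 26 mm across from 27 to 45. Fits the small jar.
- jar_large: Large round open jar, stainless steel, standing upright, loose: 120 mm across outside, mouth 114 mm, 75 mm high. Origin: centre of its underside, z up; rim 75 mm above it. With its lid seated, the lid's origin is 65 mm above this origin and the plug has 6 mm play all round. Mass about 360 g.
- jar_medium: Medium round open jar, stainless steel, standing upright, loose: 96 mm across outside, mouth 90 mm, 65 mm high. Origin: centre of its underside, z up; rim 65 mm above it. With its lid seated, the lid's origin is 55 mm above this origin and the plug has 6 mm play all round. Mass about 250 g.
- jar_small: Small round open jar, stainless steel, standing upright, loose: 74 mm across outside, mouth 68 mm, 55 mm high. Origin: centre of its underside, z up; rim 55 mm above it. With its lid seated, the lid's origin is 45 mm above this origin and the plug has 6 mm play all round. Mass about 160 g.
- lid_box: Rectangular steel lid of the box, 132 mm (x) by 96 mm (y), lying handle up, about 120 g. Origin: centre of its underside, z up. Heights over it: 0-10 mm tapered plug (92 x 56 at the bottom, 102 x 66 from 7 mm up); 10-13 plate, its underside rests on the rim; panel to 16; handle: round bar 10 mm thick, 80 long, along x over the middle, at 35-45, free below. Fits the box either way round.
- box: Open rectangular steel instrument box, standing upright, loose: 120 mm (its x) by 84 mm (its y) outside, 45 mm high, mouth 114 by 78 mm. Origin: centre of its underside, z up; rim 45 mm above it. With its lid seated, lid and box have their long sides in line, the lid's origin is 35 mm above this origin and the plug has 6 mm play all round. Mass about 360 g.
- amber_bottle: Amber glass bottle with black cap, 44 mm across, 100 mm high, loose, full, standing upright among the jars and lids; not to be knocked over. Origin at the centre of its underside.
- glass_cylinder: Slim glass measuring cylinder, loose, standing upright among the jars and lids: 20 mm across (25 mm at the collar and lip), 137 mm high, on a white foot 56 mm across; not to be knocked over. Origin at the centre of its underside.
Not all that is in view belongs to the job. What is shaped like the lid_box but blue or turquoise is not meant.

How it is judged (in metres and radians):
At the end, for the whole second after the job is handed in: Each lid sits on its own jar or box: within 9 mm of its centre line, height within 3 mm of flange-on-rim, level to 0.08 rad, box lid in line with the box to 0.3 rad. Jars and box stand upright on the counter, within 50 mm of their start; all at rest (horizontal distance between lid_large and jar_large below 0.009 m and z of lid_large in the frame of jar_large between 0.062 and 0.068 m and angle between the z axis of lid_large and the z axis of jar_large, either way round below 0.08 rad and angle between each of lid_large, lid_medium, lid_small, lid_box's own z axis and vertical below 0.12 rad and angle between each of jar_large, jar_medium, jar_small, box's own z axis and vertical below 0.08 rad and height (world z) of each of jar_large, jar_medium, jar_small, box below 0.006 m and distance of each of jar_large, jar_medium, jar_small, box from where it was at the start of the episode below 0.05 m and linear speed of each of lid_large, jar_large, lid_medium, jar_medium, lid_small, jar_small, lid_box, box below 0.02 m/s and horizontal distance between lid_medium and jar_medium below 0.009 m and z of lid_medium in the frame of jar_medium between 0.052 and 0.058 m and angle between the z axis of lid_medium and the z axis of jar_medium, either way round below 0.08 rad and horizontal distance between lid_small and jar_small below 0.009 m and z of lid_small in the frame of jar_small between 0.042 and 0.048 m and angle between the z axis of lid_small and the z axis of jar_small, either way round below 0.08 rad and horizontal distance between lid_box and box below 0.009 m and z of lid_box in the frame of box between 0.032 and 0.038 m and angle between the z axis of lid_box and the z axis of box, either way round below 0.08 rad and angle between the x axis of lid_box and the x axis of box, either way round below 0.3 rad); the robot touches nothing.
It fails at once if the amber bottle is knocked over (leans more than 0.6 rad) (angle between amber_bottle's own z axis and vertical above 0.6 rad).
It fails at once if the glass measuring cylinder is knocked over (leans more than 0.6 rad) (angle between glass_cylinder's own z axis and vertical above 0.6 rad).
It also fails if it takes over 109 s, if anything falls off the work surface, if the arm or the gripper's body presses on something with over 40 N, if the wrist force passes 120 N, or if a joint passes its speed limit or range.

## Robot

A 7-joint arm with a two-finger parallel gripper is mounted at the origin on the work surface. World frame = base frame: x ahead of the robot, y to its left, z up, the work surface at z = 0. Lengths are in mm, angles in degrees, forces in N, time in s.
With the tool pointing down it reaches from about 400 to 925 mm from the base axis. Payload 5.6 kg.
Tool frame: the origin (TCP) lies at the very end of the fingers, on their centre line; the grasp point (between the pads) lies 19 mm behind it (bot.hold_point_z is the distance from the TCP to the grasp point, in mm); x points along the fingers, y is the direction in which the jaws open and shut, and the axes are right-handed (so a half turn about x gives the same grasp; the last joint's range is limited). The gripper opens to 85 mm and grips with 20 to 120 N. Pads are 22 mm wide; open, the fingers measure 114 mm over their backs; the gripper's body (76 mm by 85 mm) begins 54 mm behind the grasp point. The pads swing forward as they close: fully open they stand 13 mm farther back than shut.
Start: joints at [-65.776, 26.786, -0.665, 91.828, 0.344, 61.387, -3.226], TCP at [291.979, 580.738, 231.29] pointing down, gripper open.
Joint ranges: [-144.91, 144.91], [-17.63, 115.5], [-89.93, 88.59], [15.96, 139.68], [-74.01, 254.01], [8.47, 105.57], [-167.45, 167.45]. Speed limits (degrees/s): [147.25, 147.25, 180, 180, 180, 180, 180].

## Interface

Orientations are given as a 3x3 rotation matrix whose columns are the frame's x, y, z axes.
In Python, from rig import bot, eyes gives the robot as it stands.
- The arm moves only by the shell command python3 -m pendant 'ROWS' [OPENING] [FORCE]. ROWS is JSON, a list of rows, each a list of 4 numbers: the shift along the tool's x, y, z in mm, then the turn about the tool's x in rad. In form: [[dx, dy, dz, yaw], ...]. A call has exactly 8 rows; each row is the pose to reach, as a shift and turn from the pose commanded when the call began, along the tool's axes at that moment; what a row does not reach only later rows make up. A row lasts 1/12 s, in which the tool goes at most 41.7 mm and 7.16 degrees, less where a joint would pass 70% of its speed; a pose out of reach is approached as far as the arm can. A call with a gripper value outside its range is refused whole. OPENING is the finger opening in mm, from 0 to 85.4, set as the call begins (- or left out, the last holds). The fingers move at their own pace and stop on an object; FORCE is the grip in N (left out, the last holds). Time passes only in rows, so rows that repeat a pose let the fingers close, or fill a call up. It gives the time, the measured TCP pose, the force and the opening at its end, in the units of the state.
- bot.get_obs(): the state, without advancing time (a new reading comes with each control period).
- eyes.camera(name): name is "scene" or "top" or "wrist"; returns a dict with "pixels" (420x560x3 uint8, red, green, blue), "vertical_fov" (degrees; the focal length in pixels is half the picture's height over the tangent of half this angle, whatever the lens; pixels are square), "cx", "cy" (the principal point, pixels), "rvec" (rotation vector, rad) and "tvec" (3), from world to camera coordinates, as OpenCV has them; the wrist camera has in their place "T_tool_cam" (4x4, takes a point from camera to tool coordinates, whose origin is the TCP and whose axes are the tool frame's). Camera axes: x right, y down, z forward; pixel columns grow to the right and rows downward; lengths in mm; the calibration is good to about 2 mm. A picture is of the moment at which its call begins: read the wrist's pose just before it. There is no depth.
- bot.close_job(): hands the job in, once; it reports no verdict.
The state is a dict: "t": time; "joint_positions": joint angles; "dq": joint speeds; "joint_torque": joint torques, N m; "position": TCP position; "eef_rot": TCP orientation; "wrist_force": force on the tool from outside, world axes, zero at the start; "moment": the same for the moment, N m; "gripper_width": finger opening in mm.
Only numpy, scipy, OpenCV 4.12 (cv2) and the standard library are available. Lean on these libraries where they do the work, as an engineer would, in place of code of your own. Each camera call takes 0.05 s, during which the arm holds its last target.

## Working session

There is one attempt and no reset: what is moved stays moved. The work goes in short steps, Python scripts to look and compute and a shell command to move; the robot and the scene stay as the last step left them, time stands still between calls to the robot, and variables do not carry over. Pictures are saved under pics/ and viewed, and the job is handed in when it is done.

```bash
ls; mkdir -p pics
python3 - <<'E'
from rig import bot, eyes
import cv2
o=bot.get_obs(); print(o)
for n in ["scene","top","wrist"]:
    c=eyes.camera(n); cv2.imwrite(f"pics/{n}0.png",c["pixels"][:,:,::-1])
    print(n,{k:v for k,v in c.items() if k!="pixels"})
E
```

```text
pics
{'t': 0.0, 'joint_positions': array([-65.77654695,  26.83387458,  -0.66286215,  91.88361721,
         0.34347708,  61.38597457,  -3.22477126]), 'dq': array([-0.08281308,  0.00802762, -0.05320549,  0.03233525, -0.07768719,
       -0.00159476, -0.01711554]), 'joint_torque': array([ 1.01822181e-03, -5.32397068e+01,  2.22098938e-02, -2.51307660e+01,
        1.14654718e-02,  7.79572700e-03, -2.16349127e-05]), 'position': array([291.74800209, 580.2024764 , 230.34290237]), 'eef_rot': array([[-6.73060838e-04,  4.49189098e-01,  8.93436456e-01],
       [-1.63893115e-03,  8.93434963e-01, -4.49189582e-01],
       [-9.99998430e-01, -1.76661275e-03,  1.34853917e-04]]), 'wrist_force': array([0.96450426, 1.0242927 , 0.41952296]), 'moment': array([-0.01298761,  0.01357983, -0.04057358]), 'gripper_width': 85.7639286298905}
scene {'vertical_fov': 50.35959701370518, 'cx': 276.16893364800035, 'cy': 199.28284431074914, 'rvec': array([ 1.99114612,  1.7880434 , -0.50726118]), 'tvec': array([ -83.08769607, -411.56019081, 1669.25019584])}
top {'vertical_fov': 42.545775610024485, 'cx': 283.04614111346433, 'cy': 211.71852892109266, 'rvec': array([ 2.16387687, -2.22129673,  0.07908391]), 'tvec': array([  35.50696831,  507.98902935, 1679.32011285])}
wrist {'vertical_fov': 69.56276785421316, 'cx': 279.31392663201996, 'cy': 208.91795399916026, 'T_tool_cam': array([[-1.36115888e-04, -3.04942735e-01,  9.52370679e-01,
        -1.41799007e+02],
       [ 9.99998963e-01,  1.32368199e-03,  5.66757216e-04,
         5.06554973e-01],
       [-1.43346441e-03,  9.52369769e-01,  3.04942239e-01,
        -7.75728948e+01],
       [ 0.00000000e+00,  0.00000000e+00,  0.00000000e+00,
         1.00000000e+00]])}
```

View pics/top0.png

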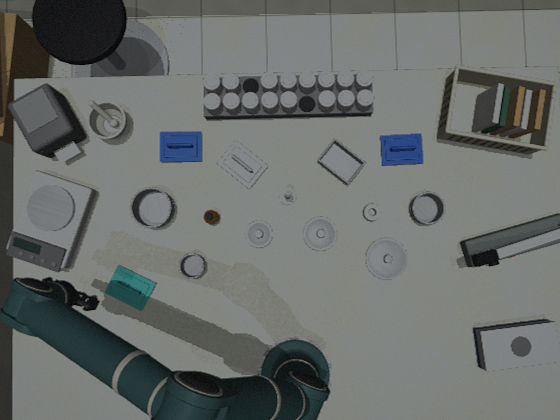

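View pics/scene0.png

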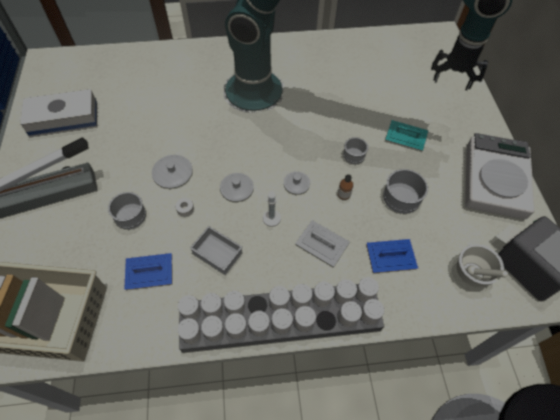

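View pics/wrist0.png

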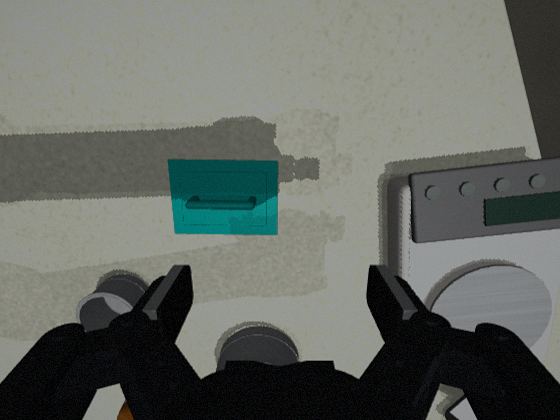

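Run:
```python
import cv2
im=cv2.imread("pics/top0.png")
for i,(x0,x1,y0,y1) in enumerate([(100,300,120,270),(270,470,120,270)]):
    c=cv2.resize(im[y0:y1,x0:x1],None,fx=4,fy=4,interpolation=cv2.INTER_CUBIC)
    c=cv2.convertScaleAbs(c,alpha=1.5)
    for k in range(0,x1-x0,20): cv2.putText(c,str(x0+k),(k*4,10),0,.35,(0,0,255)); cv2.line(c,(k*4,12),(k*4,18),(0,0,255))
    for k in range(0,y1-y0,20): cv2.putText(c,str(y0+k),(0,k*4+4),0,.35,(0,0,255))
    cv2.imwrite(f"pics/topz{i}.png",c)
```

```text
(no output)
```

View pics/topz0.png

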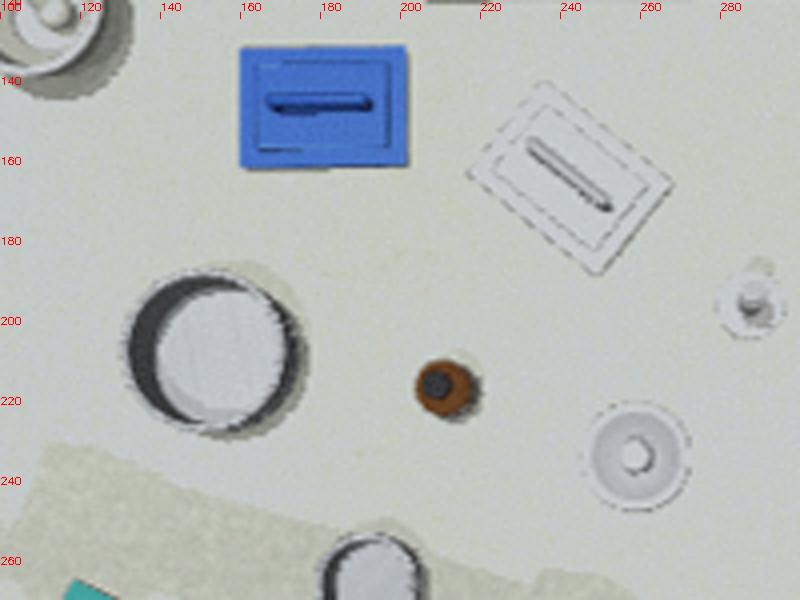

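View pics/topz1.png

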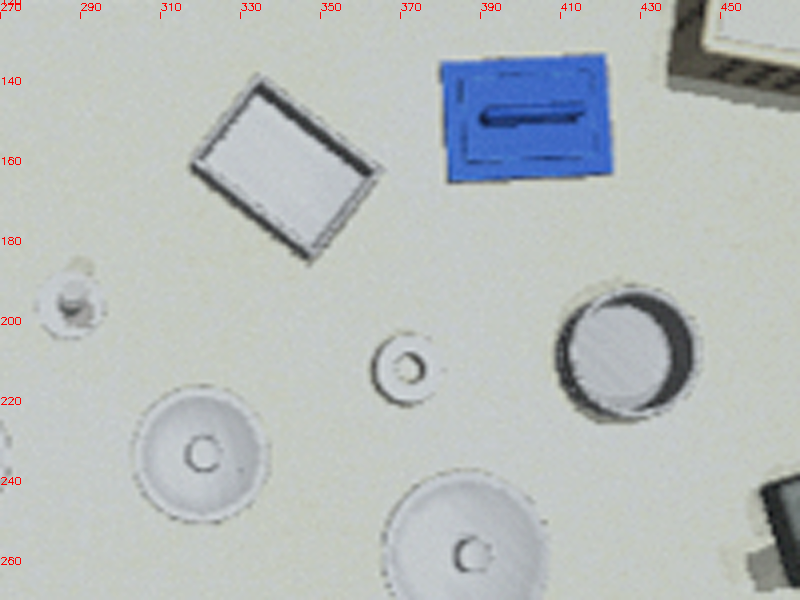

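```bash
cat > h.py <<'E'
import numpy as np, cv2
from rig import bot, eyes
def K(c):
    f=210/np.tan(np.radians(c["vertical_fov"]/2)); return np.array([[f,0,c["cx"]],[0,f,c["cy"]],[0,0,1]])
def pose(c,o=None):
    "cam->world R, t"
    if "rvec" in c:
        R=cv2.Rodrigues(c["rvec"])[0]; return R.T,-R.T@c["tvec"]
    T=c["T_tool_cam"]; Rt=o["eef_rot"]; return Rt@T[:3,:3], Rt@T[:3,3]+o["position"]
def back(c,uv,z,o=None):
    R,t=pose(c,o); d=R@np.linalg.inv(K(c))@np.array([uv[0],uv[1],1.]); return (t+d*(z-t[2])/d[2])
def proj(c,P,o=None):
    R,t=pose(c,o); P=(np.atleast_2d(P)-t)@R; p=P@K(c).T; return p[:,:2]/p[:,2:]
def shot(n,fn=None):
    o=bot.get_obs(); c=eyes.camera(n)
    if fn: cv2.imwrite(fn,c["pixels"][:,:,::-1])
    return c,o
E
cat > e.py <<'E'
from h import *
c,o=shot("top")
z=lambda i,x,y:((100 if i==0 else 270)+x/4-.375,120+y/4-.375)
for n,p,h in [("jarL",z(0,208,350),75),("jarM",z(1,627,354),65),("jarS",(193.5,265),55),
 ("boxTL",z(1,258,75),45),("boxTR",z(1,382,171),45),("boxBR",z(1,310,263),45),("boxBL",z(1,191,164),45),
 ("lidboxc",z(0,571,179),12),("h1",z(0,530,142),45),("h2",z(0,609,208),45),("lidL",(386.5,258),12),("lidLknob",z(1,472,555),45),("lidM",z(1,201,454),12),("lidMk",z(1,203,454),45),("lidS",z(0,637,456),12),("lidSk",z(0,638,456),45),
 ("bottle",z(0,435,384),100),("cyl",z(1,71,302),0),("ring",z(1,405,370),0)]:
    w=back(c,p,h); print(n,w.round(1), "r",np.hypot(w[0],w[1]).round())
E
python3 e.py
```

```text
jarL [529.3 420.5  75. ] r 676.0
jarM [ 505.3 -416.1   65. ] r 655.0
jarS [350.7 299.7  55. ] r 461.0
boxTL [ 731.9 -142.9   45. ] r 746.0
boxTR [ 654.1 -236.9   45. ] r 696.0
boxBR [ 583.6 -178.4   45. ] r 610.0
boxBL [663.3 -88.5  45. ] r 669.0
lidboxc [662.6 147.   12. ] r 679.0
h1 [687.2 176.   45. ] r 709.0
h2 [634.  115.9  45. ] r 645.0
lidL [ 355.1 -298.6   12. ] r 464.0
lidLknob [ 354.7 -295.4   45. ] r 462.0
lidM [438.6 -91.8  12. ] r 448.0
lidMk [437.8 -90.9  45. ] r 447.0
lidS [442.   99.9  12. ] r 453.0
lidSk [441.2  97.9  45. ] r 452.0
bottle [497.5 245.9 100. ] r 555.0
cyl [562.3   6.9   0. ] r 562.0
ring [ 501.2 -256.9    0. ] r 563.0
```

```bash
cat > go.py <<'E'
import sys
from h import *
# go.py x y z [jaw_deg]: shift in tool axes
a=[float(v) for v in sys.argv[1:]]
o=bot.get_obs(); R=o["eef_rot"]; d=R.T@(np.array(a[:3])-o["position"])
jaw=np.degrees(np.arctan2(R[1,1],R[0,1]))
print("t",round(o["t"],2),"pos",o["position"].round(1),"jaw",jaw.round(1),"tiltz",R[2,1:].round(3),"F",o["wrist_force"].round(1),"w",o["gripper_width"].round(1),"q",o["joint_positions"].round(0))
print("shift",d.round(1), "rows",(np.linalg.norm(d)/41.7).round(1))
if len(a)>3:
    y=(jaw-a[3]+90)%180-90; print("yaw rad",np.radians(y).round(3),"rows",abs(y/7.16).round(1))
E
python3 go.py 441 98 150
```

```text
Traceback (most recent call last):
  File "go.py", line 7, in <module>
    print("t",round(o["t"],2),"pos",o["position"].round(1),"jaw",jaw.round(1),"tiltz",R[2,1:].round(3),"F",o["wrist_force"].round(1),"w",o["gripper_width"].round(1),"q",o["joint_positions"].round(0))
                                                                                                                                         ^^^^^^^^^^^^^^^^^^^^^^^^
AttributeError: 'float' object has no attribute 'round'
```

```bash
sed -i 's/o\["gripper_width"\].round(1)/round(o["gripper_width"],1)/' go.py; python3 go.py 441 98 150
```

```text
t 0.2 pos [291.8 580.4 230.7] jaw 63.3 tiltz [-0.001  0.   ] F [-0.3  0.5  0.1] w 85.6 q [-66.  27.  -1.  92.   0.  61.  -3.]
shift [  81.1 -363.9  350. ] rows 12.3
```

```bash
python3 -m pendant '[[3,-14,13,0],[9,-42,40,0],[16,-70,67,0],[22,-98,94,0],[28,-126,121,0],[34,-154,148,0],[41,-182,175,0],[47,-210,202,0]]' 60 40 && python3 -m pendant '[[6,-28,27,0],[12,-56,54,0],[18,-84,81,0],[24,-112,108,0],[29,-134,129,0],[32,-147,141,0],[34,-153,147,0],[34,-154,148,0]]'
python3 go.py 441 98 150; python3 -c "
from h import *
shot('wrist','pics/w1.png')"
```

```text
t: 0.87
position: [378.2, 300.5, 184.0]
eef_rot: [[0.0, 0.449, 0.894], [0.0, 0.894, -0.449], [-1.0, 0.0, 0.0]]
wrist_force: [0.8, 1.2, 0.5]
gripper_width: 59.8
t: 1.53
position: [441.3, 96.8, 150.0]
eef_rot: [[-0.0, 0.452, 0.892], [-0.0, 0.892, -0.452], [-1.0, -0.001, -0.0]]
wrist_force: [-0.1, 0.8, -0.5]
gripper_width: 60.3
t 1.53 pos [441.3  96.8 150. ] jaw 63.1 tiltz [-0.001 -0.   ] F [-0.1  0.8 -0.5] w 60.3 q [-26.  14.  11. 123.  -4.  43.  50.]
shift [ 0.   0.9 -0.8] rows 0.0
```

View pics/w1.png

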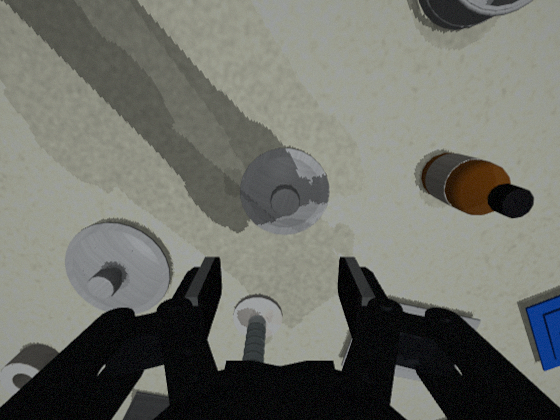

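```bash
python3 -c "
from h import *
c,o=shot('wrist')
for n,p,z in [('fl',(284.5,190),13),('kn',(286,201),44),('cyl',(258,312),2),('M fl',(118,265),13),('M kn',(103,287),45),('boxlid',(410,330),13)]: print(n,back(c,p,z,o).round(1))
for z in(19,36): print(proj(c,[441,97,z],o))
"; python3 go.py 442 98 21
```

```text
fl [437.4 106.3  13. ]
kn [439.4 106.1  44. ]
cyl [553.6  15.4   2. ]
M fl [431.6 -82.3  13. ]
M kn [437.3 -83.7  45. ]
boxlid [643.5 159.7  13. ]
[[277.47110266 199.25194945]]
[[277.36101721 204.52033822]]
t 1.63 pos [441.1  99.2 150.3] jaw 63.3 tiltz [ 0. -0.] F [ 0.8  1.5 -0.3] w 60.1 q [-26.  14.  11. 123.  -4.  43.  50.]
shift [129.3  -0.7   1.4] rows 3.1
```

```bash
python3 -c "
from h import *
c,o=shot('wrist','pics/w2.png'); print(o['position'],o['dq'].round(1))
im=cv2.imread('pics/w2.png')[130:250,220:350]
a=cv2.resize(im,None,fx=5,fy=5,interpolation=cv2.INTER_CUBIC)
cv2.imwrite('pics/w2z.png',a)
c,o=shot('top','pics/t2.png')
im=cv2.imread('pics/t2.png')[180:280,220:350]
cv2.imwrite('pics/t2z.png',cv2.resize(im,None,fx=6,fy=6,interpolation=cv2.INTER_CUBIC))
"
```

```text
[441.08899972  99.17411798 150.34111201] [-1.2 -0.1 -0.9 -0.2 -0.   0.1 -0.2]
```

View pics/w2z.png

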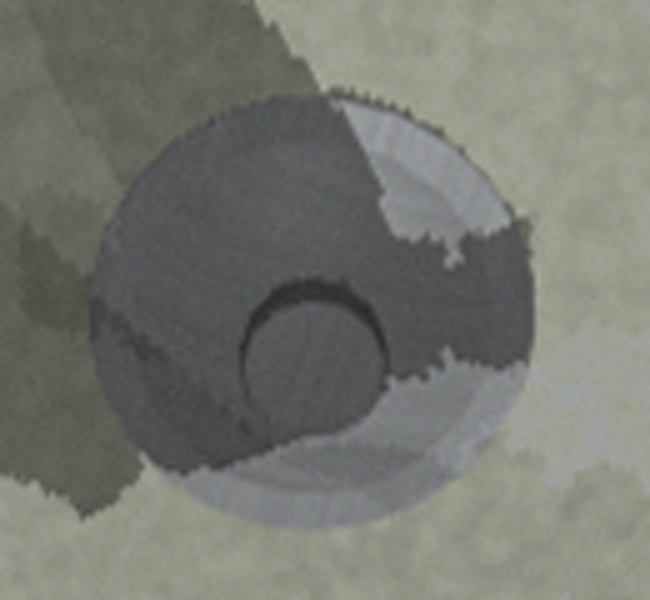

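View pics/t2z.png

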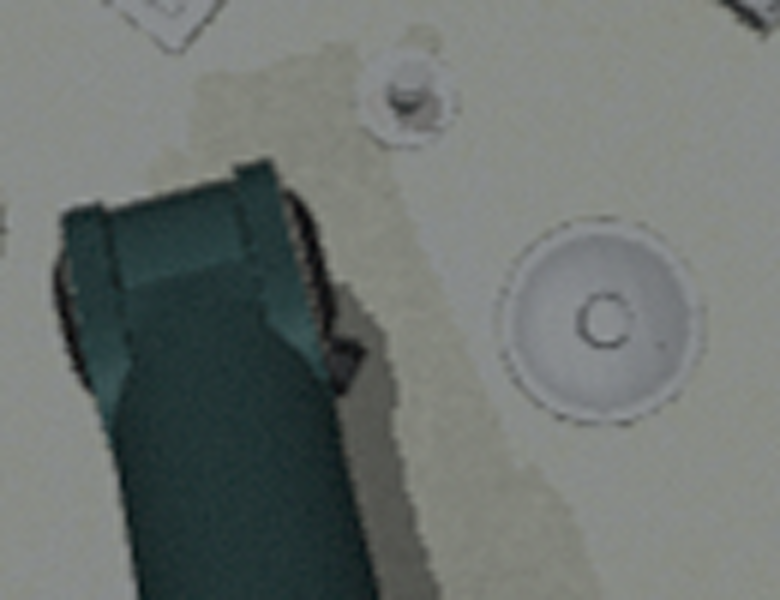

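```bash
python3 -c "
from h import *
c,o=shot('wrist'); print(o['position'])
for n,p,z in [('fl',(282.2,191.6),13),('kn',(282.7,203.9),45)]: print(n,back(c,p,z,o).round(1), (o['eef_rot'].T@(back(c,p,z,o)-o['position'])).round(1))
t=eyes.camera('top')
print(proj(t,[[440,98,45],[440,103,45],[440,98,13],[440,103,13]]))
s=eyes.camera('scene'); cv2.imwrite('pics/s2.png',s['pixels'][:,:,::-1])
print(proj(s,[[440,98,45],[440,103,45]]))
"
```

```text
[440.98509214  99.95963536 150.44446194]
fl [437.6 105.5  13. ] [137.4   3.4  -5.5]
kn [440.  104.5  45. ] [105.4   3.5  -2.9]
[[259.1055898  234.01757717]
 [257.48248341 234.0602096 ]
 [259.48309114 234.25004312]
 [257.89060032 234.2918778 ]]
[[296.02446559 175.98754592]
 [297.59938941 175.85102394]]
```

```bash
python3 -m pendant '[[15,1,-1,0],[45,3,-3,0],[75,4,-4,0],[85,4,-4,0],[88,4,-4,0],[88,4,-4,0],[88,4,-4,0],[88,4,-4,0]]' && python3 -c "
from h import *
c,o=shot('wrist','pics/w3.png'); print(o['position'])
print(proj(c,[o['position']+o['eef_rot']@np.array(v) for v in ([0,0,0],[0,30,0],[0,-30,0],[15,0,0])],o))
im=cv2.imread('pics/w3.png')[150:350,180:380]
cv2.imwrite('pics/w3z.png',cv2.resize(im,None,fx=3,fy=3,interpolation=cv2.INTER_CUBIC))
"
```

```text
t: 2.55
position: [440.5, 104.0, 63.6]
eef_rot: [[0.003, 0.449, 0.893], [0.001, 0.893, -0.449], [-1.0, 0.002, 0.002]]
wrist_force: [-0.3, 0.1, 0.3]
gripper_width: 60.0
[440.52854477 103.99966682  63.60509526]
[[278.10560796 267.29510798]
 [335.25742505 267.36417205]
 [220.94152954 267.22602909]
 [278.20176522 254.47900092]]
```

View pics/w3z.png

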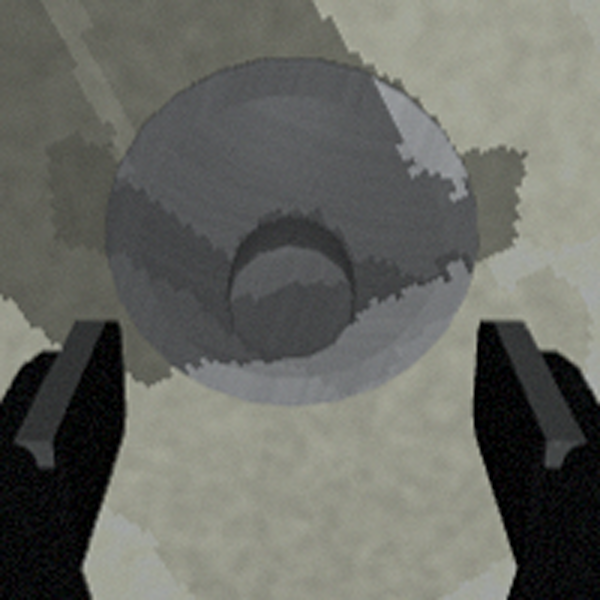

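```bash
python3 -m pendant '[[12,-1,-1,0],[30,-1,-1,0],[40,-1,-1,0],[42,-1,-1,0],[43,-1,-1,0],[43,-1,-1,0],[43,-1,-1,0],[43,-1,-1,0]]' && python3 -m pendant '[[0,0,0,0],[0,0,0,0],[0,0,0,0],[0,0,0,0],[0,0,0,0],[0,0,0,0],[0,0,0,0],[0,0,0,0]]' 10 50; python3 go.py 350.7 299.7 130
```

```text
t: 3.27
position: [438.6, 103.4, 19.9]
eef_rot: [[0.001, 0.449, 0.893], [0.0, 0.893, -0.449], [-1.0, 0.001, 0.001]]
wrist_force: [0.5, 0.3, -0.7]
gripper_width: 60.1
t: 3.93
position: [438.2, 103.4, 19.7]
eef_rot: [[0.0, 0.449, 0.893], [0.0, 0.893, -0.449], [-1.0, 0.0, 0.0]]
wrist_force: [-0.6, 1.1, 5.7]
gripper_width: 24.4
t 3.93 pos [438.2 103.4  19.7] jaw 63.3 tiltz [0. 0.] F [-0.6  1.1  5.7] w 24.4 q [-24.  29.   7. 127.  -8.  25.  54.]
shift [-110.3  136.2 -166.4] rows 5.8
```

```bash
python3 -m pendant '[[-15,0,0,0],[-45,0,0,0],[-80,3,-4,0],[-105,20,-25,0],[-115,45,-55,0],[-120,68,-83,0],[-120,90,-110,0],[-120,105,-129,0]]' && python3 -m pendant '[[0,12,-15,0],[0,22,-26,0],[0,26,-32,0],[0,27,-33,0],[0,27,-33,0],[0,27,-33,0],[0,27,-33,0],[0,27,-33,0]]' && python3 -c "
from h import *
c,o=shot('wrist','pics/w4.png'); print(o['position'])
im=c['pixels'][:,:,::-1]
cv2.imwrite('pics/w4z.png',cv2.resize(im[100:400,150:420],None,fx=2.2,fy=2,interpolation=cv2.INTER_CUBIC))
cv2.imwrite('pics/w4z.png',cv2.resize(im[50:350,130:430],None,fx=2,fy=2,interpolation=cv2.INTER_CUBIC))
"
```

```text
t: 4.6
position: [368.5, 258.1, 140.0]
eef_rot: [[0.001, 0.447, 0.895], [0.002, 0.895, -0.447], [-1.0, 0.002, -0.0]]
wrist_force: [0.3, -0.8, -0.8]
gripper_width: 24.2
t: 5.27
position: [353.1, 293.0, 139.3]
eef_rot: [[0.0, 0.451, 0.893], [-0.0, 0.893, -0.451], [-1.0, -0.0, 0.0]]
wrist_force: [0.1, -0.2, -0.1]
gripper_width: 24.1
[353.12899033 293.03175286 139.29111793]
```

View pics/w4z.png

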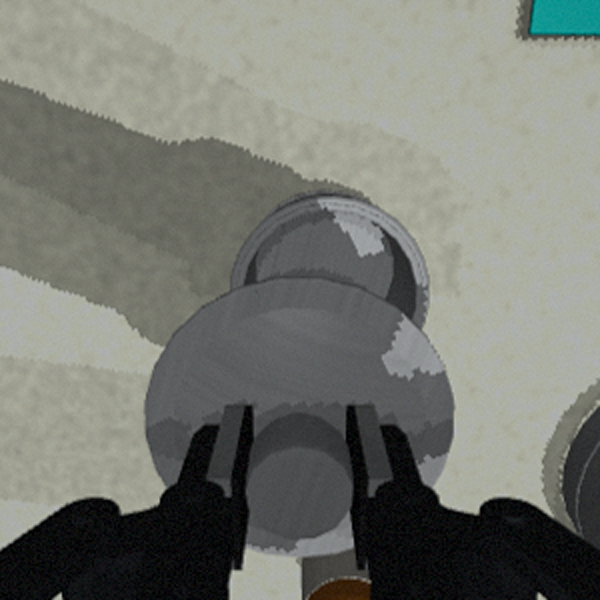

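```bash
cat > circ.py <<'E'
# circ.py img cam x y z r  -> overlay rim circles; uses stored obs
import sys,pickle
from h import *
def fitc(c,o,pts,z,r):
    "fit circle of known radius to rim pixels"
    from scipy.optimize import least_squares
    W=np.array([back(c,p,z,o)[:2] for p in pts])
    s=least_squares(lambda q:np.hypot(*(W-q).T)-r,W.mean(0)); return s.x,s.fun
E
python3 -c "
from circ import *
c,o=shot('wrist'); print(o['position'])
P=np.array([[232,285],[245,240],[280,203],[330,190],[380,203],[415,240],[430,285]])/2-.25+[130,50]
x,r=fitc(c,o,P,55,37);print(x,r.round(1),(o['eef_rot'].T@(np.r_[x,55]-o['position'])).round(1))
"
```

```text
[353.0559816  293.20411504 139.31681973]
[342.7821187 312.4552261] [ 0.8  0.2  0.3 -0.1 -0.2 -0.3  1.6] [ 84.3  12.6 -17.9]
```

```bash
python3 -c "
from circ import *
c,o=shot('wrist')
for x in (-25,7):print(proj(c,[o['position']+o['eef_rot']@np.array([x,0,0])],o))
z=o['position'][2]-7
P=np.array([[146,415],[160,360],[200,310],[300,278],[400,310],[440,360],[454,415]])/2-.25+[130,50]
x,r=fitc(c,o,P,z,43);print(x,r.round(1),(o['eef_rot'].T@(np.r_[x,z]-o['position'])).round(1))
"
```

```text
[[277.89483047 294.68221345]]
[[278.14849847 261.03446988]]
[355.68002616 292.95445949] [-0.8 -0.5  0.3  0.2  0.3 -0.5 -0.8] [7.  0.9 2.6]
```

```bash
python3 -m pendant '[[0,6,-10,0],[0,11,-19,0],[0,12,-20,0],[8,12,-20,0],[20,12,-20,0],[28,12,-20,0],[30,12,-20,0],[30,12,-20,0]]' && python3 -c "
from h import *
c,o=shot('wrist','pics/w5.png'); print(o['position'])
im=c['pixels'][:,:,::-1]
cv2.imwrite('pics/w5z.png',cv2.resize(im[50:350,130:430],None,fx=2,fy=2,interpolation=cv2.INTER_CUBIC))
"
```

```text
t: 6.08
position: [339.8, 312.9, 108.4]
eef_rot: [[-0.001, 0.45, 0.893], [-0.002, 0.893, -0.45], [-1.0, -0.002, -0.0]]
wrist_force: [-0.5, -1.2, -1.1]
gripper_width: 24.3
[339.83903907 312.86765595 108.35249627]
```

View pics/w5z.png

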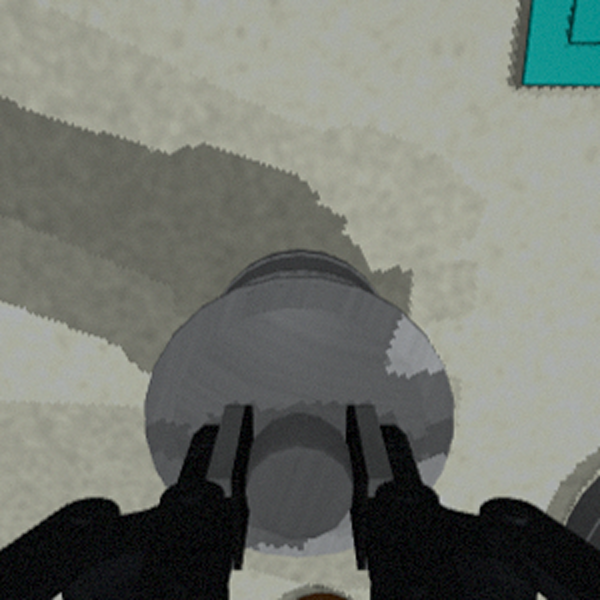

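```bash
python3 -m pendant '[[10,0,0,0],[24,0,0,0],[33,0,0,0],[38,0,0,0],[41,0,0,0],[43,0,0,0],[43,0,0,0],[43,0,0,0]]' && python3 -m pendant '[[0,0,0,0],[0,0,0,0],[0,0,0,0],[0,0,0,0],[0,0,0,0],[0,0,0,0],[0,0,0,0],[0,0,0,0]]' 60
```

```text
t: 6.8
position: [340.4, 313.7, 66.5]
eef_rot: [[0.0, 0.449, 0.893], [0.0, 0.893, -0.449], [-1.0, 0.0, 0.0]]
wrist_force: [-0.1, -1.0, -0.7]
gripper_width: 24.6
t: 7.47
position: [340.1, 313.7, 66.3]
eef_rot: [[0.0, 0.449, 0.893], [0.0, 0.893, -0.449], [-1.0, 0.0, 0.0]]
wrist_force: [0.1, 0.1, 0.0]
gripper_width: 60.3
```

```bash
python3 -m pendant '[[-15,0,0,0],[-45,0,0,0],[-75,0,0,0],[-90,0,0,0],[-95,0,0,0],[-95,0,0,0],[-95,0,0,0],[-95,0,0,0]]' && python3 -c "
from h import *
c,o=shot('wrist','pics/w6.png'); print(o['position'])
im=c['pixels'][:,:,::-1]
cv2.imwrite('pics/w6z.png',cv2.resize(im[50:350,130:430],None,fx=2,fy=2,interpolation=cv2.INTER_CUBIC))
c,o=shot('top','pics/t6.png')
"; python3 go.py 661 148 150 -40.5
```

```text
t: 8.13
position: [339.4, 312.9, 160.0]
eef_rot: [[-0.002, 0.449, 0.893], [-0.002, 0.893, -0.449], [-1.0, -0.003, -0.001]]
wrist_force: [-0.1, 0.7, 0.3]
gripper_width: 60.2
[339.44256629 312.91712827 159.96903452]
t 8.23 pos [339.5 313.  160. ] jaw 63.3 tiltz [-0.002 -0.001] F [-0.9 -0.4 -0.9] w 59.8 q [-51.  14.   5. 121.  -2.  45.  18.]
shift [  9.8  -3.  361.3] rows 8.7
yaw rad -1.33 rows 10.6
```

View pics/w6z.png

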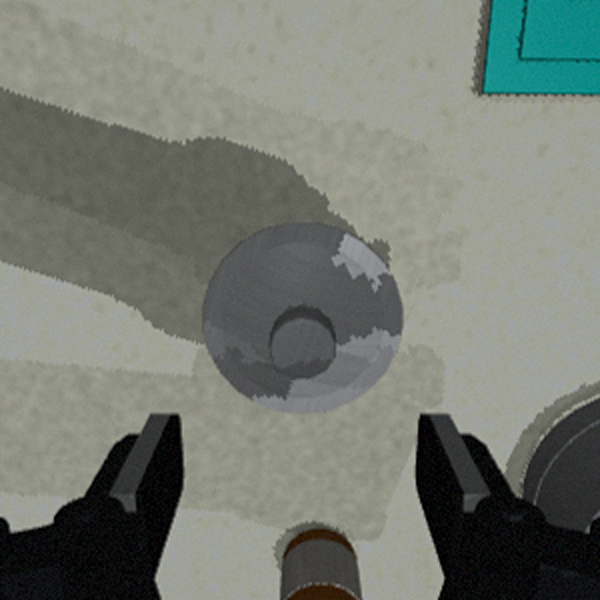

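View pics/t6.png

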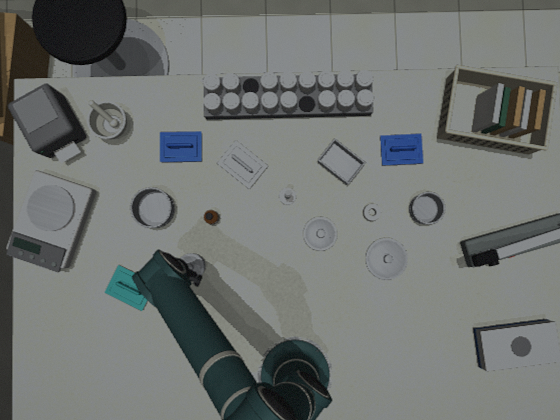

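```bash
python3 -m pendant '[[0,0,15,0.1],[2,0,40,0.22],[4,0,70,0.34],[6,-1,100,0.46],[8,-1,135,0.58],[10,-1,170,0.70],[10,-2,205,0.82],[10,-2,240,0.94]]'; python3 go.py 658 152 150 -40.5
```

```text
t: 8.9
position: [554.4, 202.7, 150.0]
eef_rot: [[-0.002, 0.987, 0.158], [-0.001, 0.158, -0.987], [-1.0, -0.002, 0.001]]
wrist_force: [-0.4, 0.1, 0.2]
gripper_width: 60.0
t 8.9 pos [554.4 202.7 150. ] jaw 9.1 tiltz [-0.002  0.001] F [-0.4  0.1  0.2] w 60.0 q [-39.  27.  20. 105. -12.  50.  -4.]
shift [-0.1 94.3 66.5] rows 2.8
yaw rad 0.866 rows 6.9
```

```bash
python3 -m pendant '[[0,23,16,0.12],[0,48,34,0.24],[0,70,50,0.36],[0,84,60,0.48],[0,92,65,0.6],[0,94,66,0.72],[0,94,66,0.82],[0,94,66,0.866]]'; python3 -c "
from h import *
c,o=shot('wrist','pics/w7.png'); print(o['position'])
"; python3 go.py 658 152 150 -40.5
```

```text
t: 9.57
position: [656.9, 153.9, 149.4]
eef_rot: [[-0.002, 0.761, -0.649], [-0.002, -0.649, -0.761], [-1.0, -0.001, 0.003]]
wrist_force: [0.4, 0.2, 0.8]
gripper_width: 59.9
[656.85192088 153.85306313 149.44471007]
t 9.62 pos [656.7 154.1 149.5] jaw -40.4 tiltz [-0.001  0.003] F [ 0.5 -0.3  0.7] w 60.1 q [-38.  37.  32.  93. -22.  56. -39.]
shift [-0.5  2.4  0.8] rows 0.1
yaw rad 0.001 rows 0.0
```

View pics/w7.png

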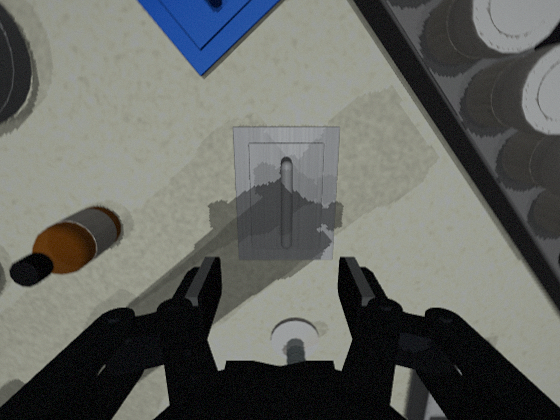

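```bash
python3 -c "
from h import *
c,o=shot('wrist'); print(o['position'])
W=[back(c,p,13,o) for p in [(233,126.5),(339.5,126.5),(332,260),(239.5,260)]]
f=lambda w:(o['eef_rot'].T@(w-o['position'])).round(1)
m=np.mean(W,0);print(m,f(m),[f(w) for w in W])
H=[back(c,p,45,o) for p in [(286.3,157),(287.5,249)]]
print(f(H[0]),f(H[1]),f((H[0]+H[1])/2))
"
```

```text
[656.68790008 154.10672882 149.46292803]
[661.97721556 149.89914271  13.        ] [136.5   6.8  -0.6] [array([136.3, -40.8, -66.5]), array([136.2,  53.8, -66.6]), array([136.6,  54.5,  65.2]), array([136.7, -40.2,  65.5])]
[104.3   6.1 -44.1] [104.6   7.9  37.8] [104.5   7.   -3.2]
```

```bash
python3 -m pendant '[[15,2,0,0],[45,5,-1,0],[75,7,-1,0],[100,7,-1,0],[117,7,-1,0],[125,7,-1,0],[128,7,-1,0],[128,7,-1,0]]'; python3 -m pendant '[[0,0,0,0],[0,0,0,0],[0,0,0,0],[0,0,0,0],[0,0,0,0],[0,0,0,0],[0,0,0,0],[0,0,0,0]]' 2 60;  python3 go.py 660 -158 150 -40.5
```

```text
t: 10.33
position: [662.9, 150.3, 22.4]
eef_rot: [[-0.001, 0.764, -0.645], [-0.0, -0.645, -0.764], [-1.0, -0.001, 0.001]]
wrist_force: [-0.7, -0.4, 0.2]
gripper_width: 60.2
t: 11.0
position: [663.6, 151.0, 24.2]
eef_rot: [[0.001, 0.764, -0.645], [0.001, -0.645, -0.764], [-1.0, 0.0, -0.001]]
wrist_force: [-1.5, 0.3, 5.4]
gripper_width: 7.7
t 11.0 pos [663.6 151.   24.2] jaw -40.2 tiltz [ 0.    -0.001] F [-1.5  0.3  5.4] w 7.7 q [-34.  46.  27.  95. -28.  45. -35.]
shift [-126.   196.5  238.4] rows 8.0
yaw rad 0.006 rows 0.0
```

```bash
python3 -m pendant '[[-15,0,0,0],[-45,0,0,0],[-80,0,0,0],[-115,3,4,0],[-145,12,15,0],[-160,28,34,0],[-163,50,60,0],[-163,75,91,0]]'; python3 -m pendant '[[0,26,31,0],[0,52,62,0],[0,78,93,0],[0,100,120,0],[0,114,138,0],[0,120,146,0],[0,121,147,0],[0,121,147,0]]' ; python3 -c "
from h import *
c,o=shot('wrist','pics/w8.png')
"; python3 go.py 660 -158 150 -40.5
```

```text
t: 11.67
position: [662.8, 34.0, 189.0]
eef_rot: [[0.004, 0.767, -0.642], [0.002, -0.642, -0.767], [-1.0, 0.002, -0.004]]
wrist_force: [0.8, -0.3, -1.8]
gripper_width: 7.8
t: 12.33
position: [659.5, -156.9, 186.4]
eef_rot: [[0.0, 0.764, -0.645], [0.001, -0.645, -0.764], [-1.0, -0.001, -0.001]]
wrist_force: [-0.7, 0.6, -1.7]
gripper_width: 7.9
t 12.38 pos [ 659.8 -155.3  186.2] jaw -40.0 tiltz [-0.001 -0.001] F [-0.4  0.6 -1. ] w 7.8 q [-13.  35.  34.  92. -22.  60. -12.]
shift [36.2  1.9  2. ] rows 0.9
yaw rad 0.008 rows 0.1
```

View pics/w8.png

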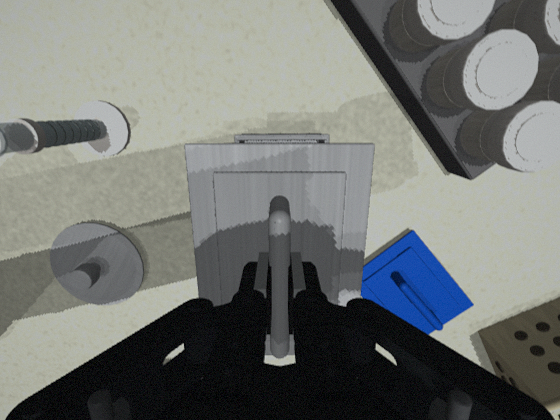

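```bash
python3 -c "
from h import *
c,o=shot('wrist'); print(o['position'])
f=lambda w:(o['eef_rot'].T@(w-o['position'])).round(1)
for p in [(234.5,135),(328.5,134)]: print('box',f(back(c,p,45,o)))
for p in [(185.5,144),(375,143.5)]: print('lid',f(back(c,p,o['position'][2]-11,o)))
im=c['pixels'][:,:,::-1]
cv2.imwrite('pics/w8z.png',cv2.resize(im[120:160,170:390],None,fx=3.5,fy=3.5,interpolation=cv2.INTER_CUBIC))
"
```

```text
[ 659.83054274 -155.34423225  186.20732112]
box [141.3 -40.5 -58.8]
box [141.2  45.2 -59.8]
lid [ 11.1 -46.1 -63.8]
lid [ 11.   48.  -64.2]
```

View pics/w8z.png

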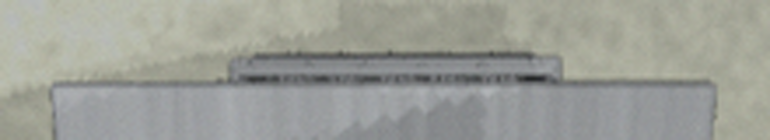

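```bash
python3 -m pendant '[[15,1,0,0],[40,3,-1,0],[65,3,-1,0],[80,3,-1,0],[86,3,-1,0],[88,3,-1,0],[88,3,-1,0],[88,3,-1,0]]'; python3 -c "
from h import *
c,o=shot('wrist','pics/w9.png')
print(o['position'])
"
```

```text
t: 13.1
position: [663.3, -159.0, 99.5]
eef_rot: [[0.002, 0.764, -0.645], [-0.0, -0.645, -0.764], [-1.0, 0.002, -0.001]]
wrist_force: [-1.0, 0.6, -0.5]
gripper_width: 8.1
[ 663.27486007 -159.02927636   99.4673279 ]
```

View pics/w9.png

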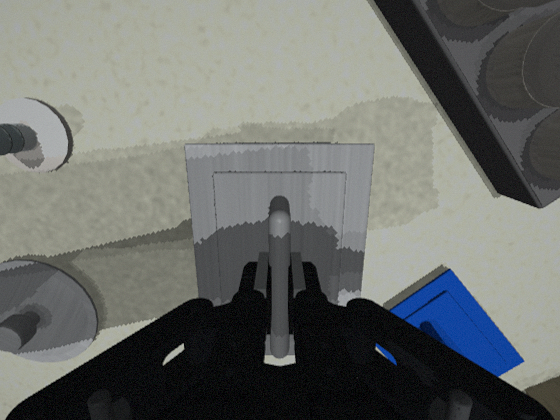

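```bash
python3 -m pendant '[[8,0,0,0],[18,0,0,0],[26,0,0,0],[32,0,0,0],[36,0,0,0],[39,0,0,0],[40,0,0,0],[40,0,0,0]]'
```

```text
t: 13.82
position: [662.0, -158.8, 59.2]
eef_rot: [[-0.001, 0.764, -0.645], [0.001, -0.645, -0.764], [-1.0, -0.001, -0.0]]
wrist_force: [-4.2, 2.1, 6.8]
gripper_width: 7.8
```

```bash
python3 -m pendant '[[0,0,0,0],[0,0,0,0],[0,0,0,0],[0,0,0,0],[-4,0,0,0],[-15,0,0,0],[-35,0,0,0],[-60,0,0,0]]' 45;python3 -m pendant '[[-15,0,0,0],[-30,0,0,0],[-40,0,0,0],[-44,0,0,0],[-45,0,0,0],[-45,0,0,0],[-45,0,0,0],[-45,0,0,0]]'; python3 -c "
from h import *
c,o=shot('wrist','pics/w10.png')
print(o['position'])
cv2.imwrite('pics/w10.png',cv2.resize(c['pixels'][:,:,::-1][80:380,130:430],None,fx=2,fy=2,interpolation=cv2.INTER_CUBIC))
"
```

```text
t: 14.48
position: [661.5, -158.7, 118.2]
eef_rot: [[-0.003, 0.764, -0.645], [0.0, -0.645, -0.764], [-1.0, -0.002, 0.002]]
wrist_force: [0.7, -0.2, 1.3]
gripper_width: 44.8
t: 15.15
position: [661.8, -158.6, 162.1]
eef_rot: [[-0.002, 0.764, -0.645], [0.0, -0.645, -0.764], [-1.0, -0.002, 0.001]]
wrist_force: [-0.3, 0.3, 0.1]
gripper_width: 45.2
[ 661.79825162 -158.63616771  162.1060897 ]
```

View pics/w10.png

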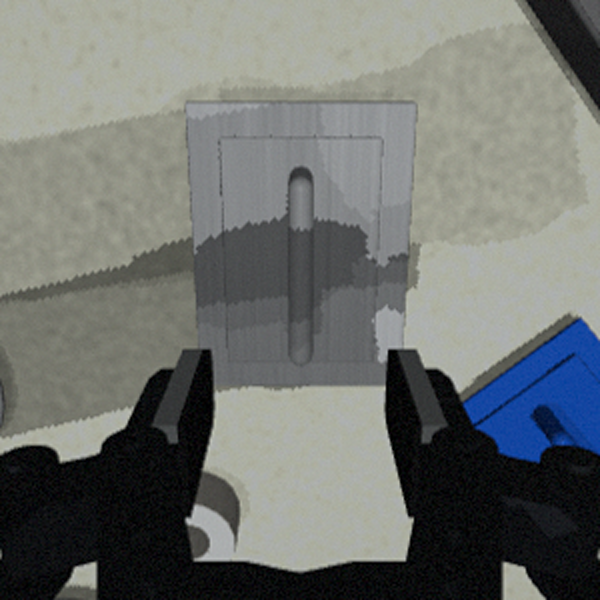

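```bash
python3 -c "
from h import *
c,o=shot('wrist')
f=lambda w:(o['eef_rot'].T@(w-o['position'])).round(1)
for p in [(185.5,101),(416.5,101),(215,388),(385,385)]: print('lid',f(back(c,np.array(p)/2-.25+[130,80],48,o)))
"; python3 go.py 440 -85 150 63
```

```text
lid [114.2 -46.2 -64.5]
lid [114.1  48.6 -64.7]
lid [114.3 -39.6  68.5]
lid [114.2  41.6  66.6]
t 15.25 pos [ 662.  -158.7  162.4] jaw -40.2 tiltz [-0.001  0.001] F [ 0.9  0.7 -0.7] w 45.1 q [-12.  37.  34.  92. -23.  58. -12.]
shift [  12.7 -217.2   86.8] rows 5.6
yaw rad 1.341 rows 10.7
```

```bash
python3 -m pendant '[[2,-20,8,0],[5,-55,22,0],[8,-93,37,0],[11,-131,52,0],[12,-169,67,0],[12,-200,80,0],[12,-213,85,0],[12,-217,87,0]]' 60 50;  python3 -m pendant '[[0,0,0,0],[0,0,0,0],[0,0,0,0],[0,0,0,0],[0,0,0,0],[0,0,0,0],[0,0,0,0],[0,0,0,0]]'; python3 -c "
from h import *
c,o=shot('wrist','pics/w11.png')
print(o['position'])
cv2.imwrite('pics/w11.png',cv2.resize(c['pixels'][:,:,::-1][80:380,130:430],None,fx=2,fy=2,interpolation=cv2.INTER_CUBIC))
"
```

```text
t: 15.92
position: [437.6, -84.2, 151.0]
eef_rot: [[-0.002, 0.765, -0.645], [0.002, -0.645, -0.765], [-1.0, -0.003, -0.0]]
wrist_force: [0.1, 0.5, 0.4]
gripper_width: 60.1
t: 16.58
position: [440.6, -85.5, 151.2]
eef_rot: [[-0.0, 0.764, -0.645], [-0.0, -0.645, -0.764], [-1.0, 0.0, 0.0]]
wrist_force: [-0.7, 0.1, 0.2]
gripper_width: 60.1
[440.55098148 -85.4809841  151.19293115]
```

View pics/w11.png

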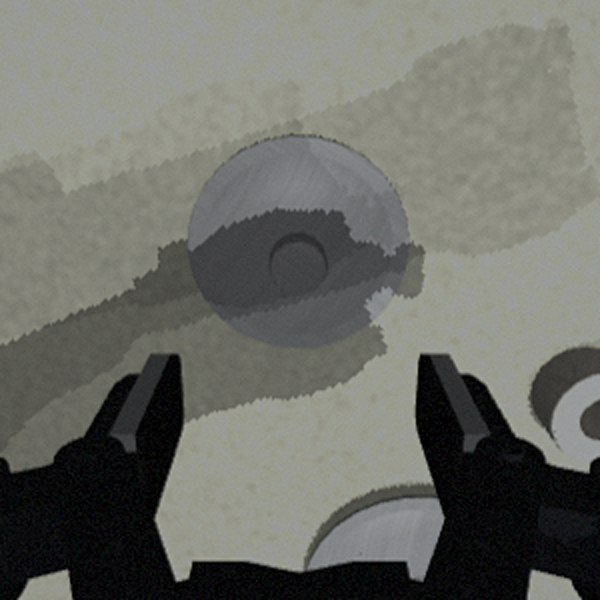

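```bash
python3 -c "
from h import *
c,o=shot('wrist')
f=lambda w:(o['eef_rot'].T@(w-o['position'])).round(1)
for p,z in [((298.5,269),45),((299.5,241.5),13)]: print('lid',f(back(c,np.array(p)/2-.25+[130,80],z,o)))
"
```

```text
lid [106.2   0.3   5.5]
lid [138.2   0.7   2.5]
```

```bash
python3 -m pendant '[[15,0,2,0],[45,0,4,0],[75,0,4,0],[102,0,4,0],[120,0,4,0],[128,0,4,0],[131,0,4,0],[131,0,4,0]]'; python3 -m pendant '[[0,0,0,0],[0,0,0,0],[0,0,0,0],[0,0,0,0],[0,0,0,0],[0,0,0,0],[0,0,0,0],[0,0,0,0]]' 10 50; python3 go.py 505 -410 150
```

```text
t: 17.35
position: [437.9, -88.6, 20.2]
eef_rot: [[-0.0, 0.764, -0.645], [-0.0, -0.645, -0.764], [-1.0, -0.0, 0.0]]
wrist_force: [-0.1, -0.7, -0.1]
gripper_width: 60.0
t: 18.02
position: [438.7, -88.3, 21.5]
eef_rot: [[0.002, 0.764, -0.645], [0.0, -0.645, -0.764], [-1.0, 0.001, -0.002]]
wrist_force: [-0.6, -0.1, 6.9]
gripper_width: 24.6
t 18.02 pos [438.7 -88.3  21.5] jaw -40.2 tiltz [ 0.001 -0.002] F [-0.6 -0.1  6.9] w 24.6 q [-15.  31.  26. 128. -30.  27.  -5.]
shift [-128.5  258.3  202.9] rows 8.5
```

```bash
python3 -m pendant '[[-15,0,0,0],[-45,0,0,0],[-80,6,5,0],[-110,22,20,0],[-125,48,42,0],[-130,78,69,0],[-130,109,96,0],[-130,140,123,0]]'; python3 -m pendant '[[0,31,27,0],[0,62,55,0],[0,88,78,0],[0,106,94,0],[0,115,102,0],[0,118,105,0],[0,118,105,0],[0,118,105,0]]'; python3 -c "
from h import *
c,o=shot('wrist','pics/w12.png')
print(o['position'])
cv2.imwrite('pics/w12.png',cv2.resize(c['pixels'][:,:,::-1][50:350,130:430],None,fx=2,fy=2,interpolation=cv2.INTER_CUBIC))
"
```

```text
t: 18.68
position: [466.4, -273.9, 151.8]
eef_rot: [[0.003, 0.765, -0.644], [0.0, -0.644, -0.765], [-1.0, 0.002, -0.002]]
wrist_force: [0.4, 0.6, -0.6]
gripper_width: 24.4
t: 19.35
position: [488.2, -427.1, 150.1]
eef_rot: [[-0.0, 0.765, -0.644], [0.002, -0.644, -0.765], [-1.0, -0.001, -0.001]]
wrist_force: [0.2, 0.0, -1.4]
gripper_width: 24.1
[ 488.23352463 -427.13201866  150.10440667]
```

View pics/w12.png

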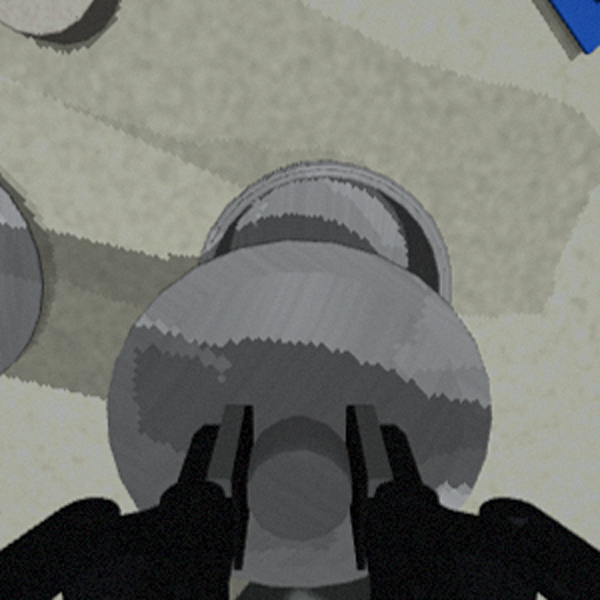

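```bash
python3 -c "
from circ import *
c,o=shot('wrist'); print(o['position'])
f=lambda x,z:(o['eef_rot'].T@(np.r_[x,z]-o['position'])).round(1)
P=np.array([(206,250),(225,214),(260,180),(322,160),(380,175),(420,207),(443,250),(451,292)])/2-.25+[130,50]
x,r=fitc(c,o,P,65,48);print(x,r.round(1),f(x,65))
P=np.array([(108,418),(491,410),(299,240),(140,320),(447,305),(126,345)])/2-.25+[130,50]
z=o['position'][2]-7
x,r=fitc(c,o,P,z,54);print(x,r.round(1),f(x,z))
"
```

```text
[ 488.46847657 -426.81822392  150.17897656]
[ 507.94633373 -419.79804324] [ 0.  -0.3  0.3  0.8 -0.3 -0.6 -0.6  1.1] [ 85.2  10.5 -17.8]
[ 487.06185019 -430.08395639] [-1.1 -1.6  1.1 -0.2 -0.3 -0.7] [7.  1.  3.4]
```

```bash
python3 -m pendant '[[0,5,-10,0],[0,9,-19,0],[0,10,-21,0],[8,10,-21,0],[20,10,-21,0],[28,10,-21,0],[30,10,-21,0],[30,10,-21,0]]';python3 -c "
from h import *
c,o=shot('wrist','pics/w13.png')
print(o['position'])
cv2.imwrite('pics/w13.png',cv2.resize(c['pixels'][:,:,::-1][50:350,130:430],None,fx=2,fy=2,interpolation=cv2.INTER_CUBIC))
"
```

```text
t: 20.12
position: [508.0, -419.2, 118.6]
eef_rot: [[-0.002, 0.764, -0.646], [0.001, -0.646, -0.764], [-1.0, -0.003, 0.001]]
wrist_force: [-0.3, 0.7, -1.2]
gripper_width: 24.3
[ 507.959683   -419.23259605  118.64888323]
```

View pics/w13.png

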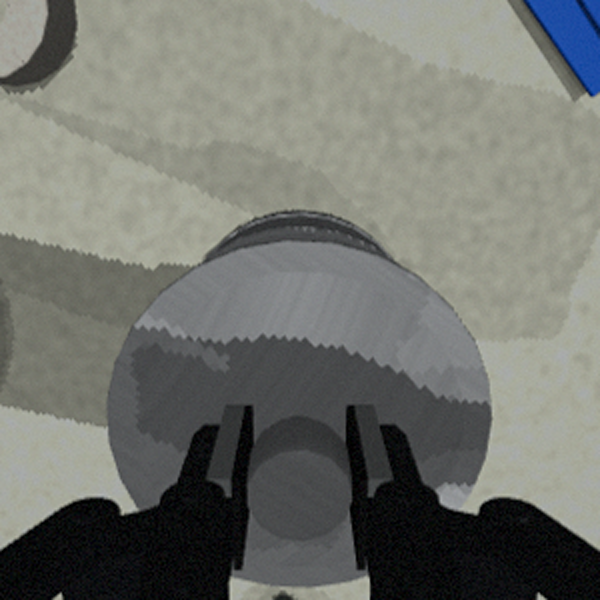

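Centred. Lower and release.

```bash
python3 -m pendant '[[10,0,0,0],[22,0,0,0],[31,0,0,0],[37,0,0,0],[40,0,0,0],[42,0,0,0],[42,0,0,0],[42,0,0,0]]';python3 -m pendant '[[0,0,0,0],[0,0,0,0],[0,0,0,0],[0,0,0,0],[0,0,0,0],[0,0,0,0],[0,0,0,0],[0,0,0,0]]' 60; python3 -m pendant '[[-15,0,0,0],[-45,0,0,0],[-70,0,0,0],[-80,0,0,0],[-84,0,0,0],[-85,0,0,0],[-85,0,0,0],[-85,0,0,0]]';python3 -c "
from h import *
c,o=shot('wrist','pics/w14.png')
print(o['position'])
cv2.imwrite('pics/w14.png',cv2.resize(c['pixels'][:,:,::-1][50:350,130:430],None,fx=2,fy=2,interpolation=cv2.INTER_CUBIC))
"; python3 go.py 353 -292 150
```

```text
t: 20.83
position: [509.3, -419.6, 78.5]
eef_rot: [[0.0, 0.764, -0.645], [-0.0, -0.645, -0.764], [-1.0, 0.0, 0.0]]
wrist_force: [0.1, 0.0, -1.0]
gripper_width: 24.3
t: 21.5
position: [509.1, -419.5, 78.3]
eef_rot: [[0.0, 0.764, -0.645], [0.0, -0.645, -0.764], [-1.0, 0.0, -0.0]]
wrist_force: [-0.6, 0.3, 1.0]
gripper_width: 60.2
t: 22.17
position: [508.6, -418.7, 161.9]
eef_rot: [[-0.002, 0.764, -0.645], [0.001, -0.645, -0.764], [-1.0, -0.002, 0.0]]
wrist_force: [-0.8, -0.1, -0.5]
gripper_width: 59.8
[ 508.62889939 -418.69102339  161.9453782 ]
t 22.22 pos [ 508.6 -418.8  161.9] jaw -40.2 tiltz [-0.002  0.   ] F [ 0.  -0.3  0.1] w 60.1 q [ 11.  36.  37.  96. -25.  57.  16.]
shift [  12.4 -200.6    3.5] rows 4.8
```

View pics/w14.png

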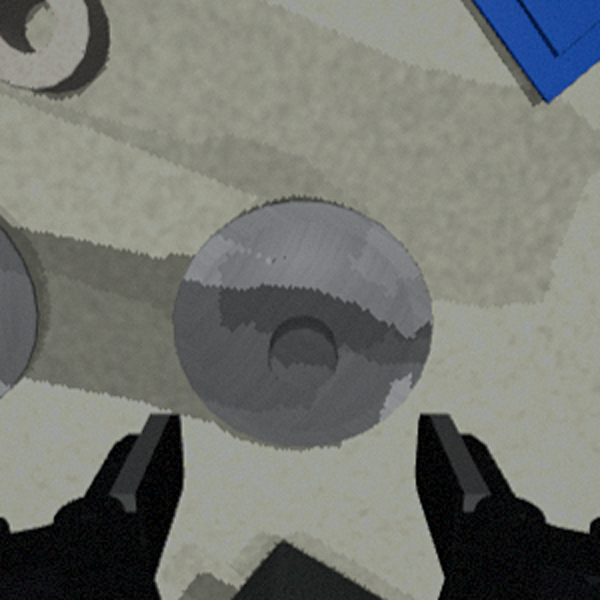

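```bash
python3 -m pendant '[[2,-18,0,0],[5,-52,1,0],[8,-90,2,0],[11,-130,2,0],[12,-165,3,0],[12,-190,3,0],[12,-199,4,0],[12,-201,4,0]]';  python3 -m pendant '[[0,0,0,0],[0,0,0,0],[0,0,0,0],[0,0,0,0],[0,0,0,0],[0,0,0,0],[0,0,0,0],[0,0,0,0]]'; python3 -c "
from h import *
c,o=shot('wrist','pics/w15.png')
print(o['position'])
cv2.imwrite('pics/w15.png',cv2.resize(c['pixels'][:,:,::-1][80:380,130:430],None,fx=2,fy=2,interpolation=cv2.INTER_CUBIC))
"
```

```text
t: 22.88
position: [351.7, -291.7, 150.9]
eef_rot: [[-0.001, 0.764, -0.645], [0.002, -0.645, -0.764], [-1.0, -0.002, -0.001]]
wrist_force: [0.7, -0.1, -0.3]
gripper_width: 59.9
t: 23.55
position: [353.0, -293.0, 151.2]
eef_rot: [[-0.0, 0.764, -0.645], [-0.0, -0.645, -0.764], [-1.0, -0.0, 0.0]]
wrist_force: [-0.2, -0.3, -0.0]
gripper_width: 60.0
[ 353.01257748 -292.96227951  151.23667948]
```

View pics/w15.png

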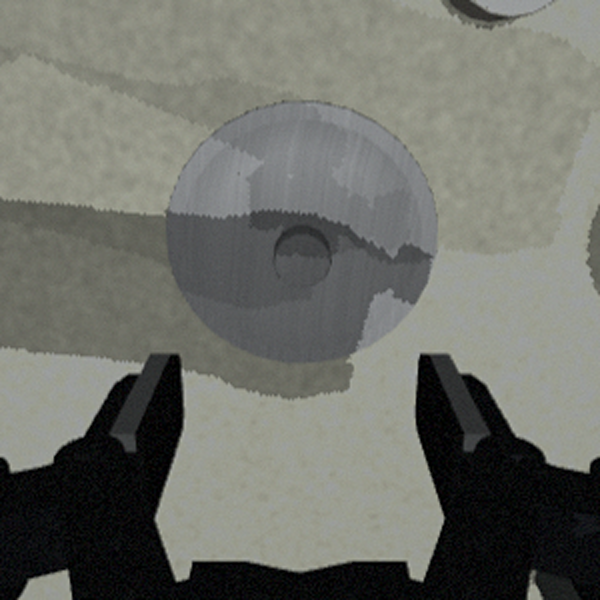

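```bash
python3 -m pendant '[[15,1,1,0],[45,2,2,0],[75,2,2,0],[102,2,2,0],[120,2,2,0],[128,2,2,0],[131,2,2,0],[131,2,2,0]]'; python3 -m pendant '[[0,0,0,0],[0,0,0,0],[0,0,0,0],[0,0,0,0],[0,0,0,0],[0,0,0,0],[0,0,0,0],[0,0,0,0]]' 10 60; python3 go.py 360 0 200;  python3 go.py 525 423 200
```

```text
t: 24.27
position: [353.1, -295.9, 20.3]
eef_rot: [[-0.0, 0.764, -0.645], [0.0, -0.645, -0.764], [-1.0, -0.0, 0.0]]
wrist_force: [0.5, -0.5, 0.5]
gripper_width: 59.8
t: 24.93
position: [354.0, -296.0, 21.5]
eef_rot: [[0.002, 0.764, -0.645], [-0.0, -0.645, -0.764], [-1.0, 0.002, -0.001]]
wrist_force: [-1.1, 1.2, 6.0]
gripper_width: 23.6
t 24.93 pos [ 354.  -296.    21.5] jaw -40.2 tiltz [ 0.002 -0.001] F [-1.1  1.2  6. ] w 23.6 q [ 12.  32.  29. 127. -33.  29.  26.]
shift [-178.6 -185.9 -230.3] rows 8.3
t 24.93 pos [ 354.  -296.    21.5] jaw -40.2 tiltz [ 0.002 -0.001] F [-1.1  1.2  6. ] w 23.6 q [ 12.  32.  29. 127. -33.  29.  26.]
shift [-178.4 -332.6 -660. ] rows 18.2
```

```bash
python3 -m pendant '[[-15,0,0,0],[-45,0,0,0],[-80,0,0,0],[-118,0,-4,0],[-148,-3,-25,0],[-170,-8,-55,0],[-180,-16,-90,0],[-180,-24,-125,0]]'; python3 go.py 520 410 195
```

```text
t: 25.6
position: [417.5, -184.1, 203.5]
eef_rot: [[0.007, 0.763, -0.646], [0.0, -0.646, -0.763], [-1.0, 0.005, -0.005]]
wrist_force: [1.2, -0.5, -1.3]
gripper_width: 24.0
t 25.6 pos [ 417.5 -184.1  203.5] jaw -40.3 tiltz [ 0.005 -0.005] F [ 1.2 -0.5 -1.3] w 24.0 q [-18.  11.  43. 122. -10.  50. -10.]
shift [   9.3 -305.8 -519.6] rows 14.5
```

```bash
python3 -m pendant '[[0,-18,-31,0],[0,-38,-64,0],[0,-58,-97,0],[0,-78,-130,0],[0,-98,-163,0],[0,-118,-196,0],[0,-138,-229,0],[0,-158,-262,0]]';python3 -m pendant '[[0,-20,-33,0],[0,-40,-66,0],[0,-60,-99,0],[0,-80,-132,0],[0,-100,-163,0],[0,-120,-190,0],[0,-136,-212,0],[0,-144,-224,0]]';  python3 go.py 520 410 195
```

```text
t: 26.27
position: [463.5, 119.5, 201.0]
eef_rot: [[0.001, 0.764, -0.645], [0.001, -0.645, -0.764], [-1.0, -0.0, -0.001]]
wrist_force: [0.6, -0.1, -0.8]
gripper_width: 23.8
t: 26.93
position: [496.8, 386.2, 200.4]
eef_rot: [[0.0, 0.767, -0.641], [0.002, -0.641, -0.767], [-1.0, -0.001, -0.001]]
wrist_force: [-0.1, -0.6, 0.1]
gripper_width: 24.4
t 26.93 pos [496.8 386.2 200.4] jaw -39.9 tiltz [-0.001 -0.001] F [-0.1 -0.6  0.1] w 24.4 q [-59.  28.  25.  98. -14.  57. -69.]
shift [  5.5   2.5 -33.1] rows 0.8
```

```bash
python3 -m pendant '[[5,0,0,0],[15,0,0,0],[25,0,0,0],[30,0,0,0],[30,0,0,0],[30,0,0,0],[30,0,0,0],[30,0,0,0]]'; python3 -c "
from h import *
c,o=shot('wrist','pics/w16f.png')
print(o['position'])
cv2.imwrite('pics/w16.png',cv2.resize(c['pixels'][:,:,::-1][50:350,130:430],None,fx=2,fy=2,interpolation=cv2.INTER_CUBIC))
"
```

```text
t: 27.6
position: [498.7, 381.3, 170.9]
eef_rot: [[0.001, 0.764, -0.645], [0.001, -0.645, -0.764], [-1.0, 0.0, -0.001]]
wrist_force: [-0.6, -0.0, 0.2]
gripper_width: 24.1
[498.65663789 381.33646235 170.85396244]
```

View pics/w16.png

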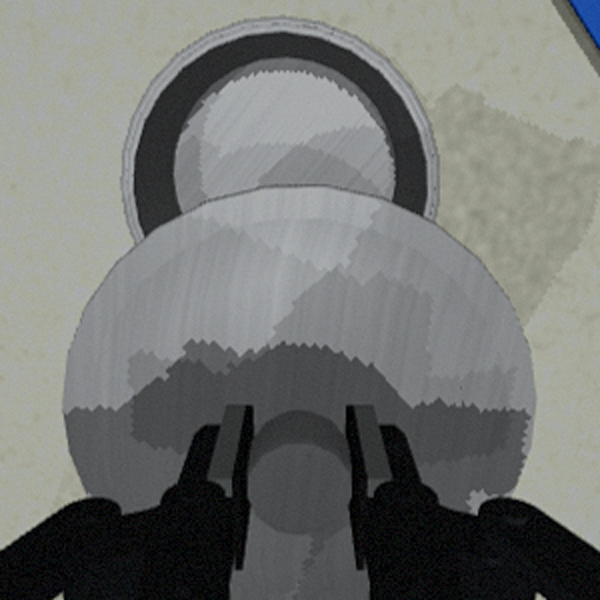

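```bash
python3 -c "
from circ import *
c,o=shot('wrist'); print(o['position'])
f=lambda x,z:(o['eef_rot'].T@(np.r_[x,z]-o['position'])).round(1)
P=np.array([(122,180),(133,115),(165,65),(215,29),(281,16),(345,29),(395,64),(427,115),(438,180)])/2-.25+[130,50]
x,r=fitc(c,o,P,75,60);print(x,r.round(1),f(x,75))
P=np.array([(64,408),(536,400),(300,185),(146,235),(433,228),(78,335),(512,315)])/2-.25+[130,50]
z=o['position'][2]-7
x,r=fitc(c,o,P,z,66);print(x,r.round(1),f(x,z))
"
```

```text
[498.61311935 381.45105895 170.8939305 ]
[529.89193586 428.85318645] [ 1.   0.6  0.  -0.3 -0.7 -0.1  0.5  0.6  0.6] [ 96.   -6.7 -56.3]
[497.75656787 379.3586699 ] [-1.6 -1.2  1.2  0.9 -0.3 -1.5 -1.3] [7.  0.7 2.2]
```

```bash
python3 -m pendant '[[0,-2,-15,0],[0,-5,-40,0],[0,-7,-54,0],[5,-7,-58,0],[18,-7,-59,0],[30,-7,-59,0],[38,-7,-59,0],[40,-7,-59,0]]';python3 -c "
from h import *
c,o=shot('wrist','pics/w17f.png')
print(o['position'])
cv2.imwrite('pics/w17.png',cv2.resize(c['pixels'][:,:,::-1][50:350,130:430],None,fx=2,fy=2,interpolation=cv2.INTER_CUBIC))
"
```

```text
t: 28.37
position: [529.3, 429.1, 127.3]
eef_rot: [[-0.004, 0.764, -0.646], [-0.004, -0.646, -0.764], [-1.0, -0.001, 0.005]]
wrist_force: [0.1, -0.5, -1.1]
gripper_width: 24.1
[529.31801496 429.11933354 127.30406127]
```

View pics/w17.png

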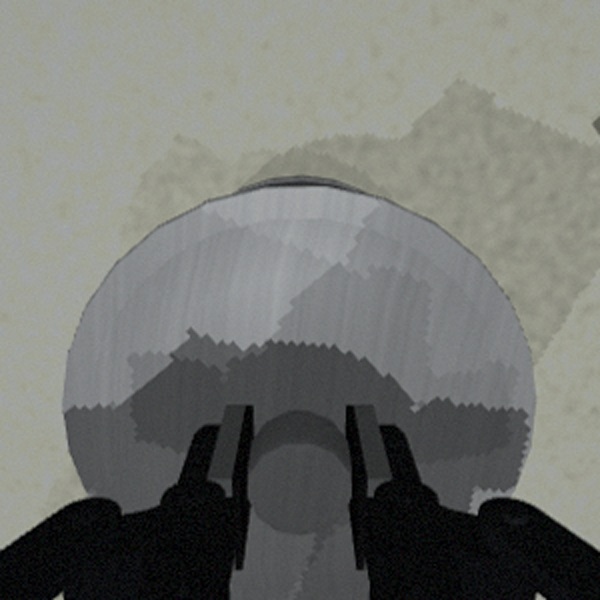

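```bash
python3 -c "
from circ import *
c,o=shot('wrist'); print(o['position'])
f=lambda w:(o['eef_rot'].T@(w-o['position'])).round(1)
print(f(back(c,np.array([301,176])/2-.25+[130,50],75,o)))"
python3 -m pendant '[[8,0,0,0],[18,0,0,0],[27,0,0,0],[34,0,0,0],[38,0,0,0],[40,0,0,0],[40,0,0,0],[40,0,0,0]]'
```

```text
[529.73344065 429.5091348  128.03416715]
[ 52.8   1.1 -63.5]
t: 29.13
position: [531.1, 431.2, 90.4]
eef_rot: [[0.0, 0.764, -0.645], [0.0, -0.645, -0.764], [-1.0, 0.0, -0.0]]
wrist_force: [0.6, -0.3, -0.7]
gripper_width: 23.8
```

```bash
python3 -m pendant '[[0,0,-1,0],[0,0,-2,0],[0,0,-3,0],[1,0,-3,0],[2,0,-3,0],[3,0,-3,0],[3,0,-3,0],[3,0,-3,0]]';python3 -m pendant '[[0,0,0,0],[0,0,0,0],[0,0,0,0],[0,0,0,0],[0,0,0,0],[0,0,0,0],[0,0,0,0],[0,0,0,0]]' 60; python3 -m pendant '[[-15,0,0,0],[-45,0,0,0],[-75,0,0,0],[-95,0,0,0],[-105,0,0,0],[-110,0,0,0],[-110,0,0,0],[-110,0,0,0]]';python3 -c "
from h import *
c,o=shot('wrist','pics/w18f.png')
print(o['position'])
cv2.imwrite('pics/w18.png',cv2.resize(c['pixels'][:,:,::-1][50:350,130:430],None,fx=2,fy=2,interpolation=cv2.INTER_CUBIC))
"; python3 go.py 353 -292 150
```

```text
t: 29.8
position: [533.1, 433.3, 89.3]
eef_rot: [[0.0, 0.764, -0.645], [0.001, -0.645, -0.764], [-1.0, -0.0, -0.001]]
wrist_force: [-5.1, -3.9, 10.8]
gripper_width: 23.7
t: 30.47
position: [532.9, 433.4, 87.2]
eef_rot: [[0.0, 0.764, -0.645], [-0.0, -0.645, -0.764], [-1.0, 0.0, 0.0]]
wrist_force: [-0.6, -0.3, -0.2]
gripper_width: 60.2
t: 31.13
position: [532.2, 433.1, 196.4]
eef_rot: [[-0.001, 0.764, -0.645], [-0.001, -0.645, -0.764], [-1.0, -0.0, 0.002]]
wrist_force: [-0.6, 0.3, -1.4]
gripper_width: 60.0
[532.2299182  433.1097095  196.36113566]
t 31.18 pos [532.  432.9 195.7] jaw -40.2 tiltz [-0.     0.003] F [ 0.  -0.9  0. ] w 59.9 q [-59.  33.  25.  89. -15.  61. -70.]
shift [ 47.3 330.8 669.3] rows 17.9
```

View pics/w18.png

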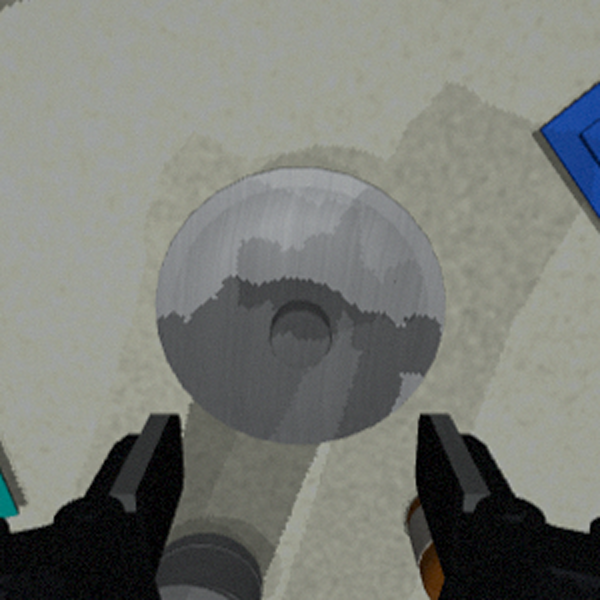

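```bash
python3 -m pendant '[[10,-15,0,0],[30,-45,0,0],[55,-75,0,0],[75,-100,0,0],[88,-118,0,0],[94,-125,0,0],[95,-125,0,0],[95,-125,0,0]]';python3 -c "
from h import *
c,o=shot('wrist','pics/w19f.png')
print(o['position'])
cv2.imwrite('pics/w19.png',cv2.resize(c['pixels'][:,:,::-1][50:400,260:560],None,fx=2,fy=1.7,interpolation=cv2.INTER_CUBIC))
c,o=shot('scene','pics/s19f.png')
cv2.imwrite('pics/s19.png',cv2.resize(c['pixels'][:,:,::-1][130:270,90:450],None,fx=2.2,fy=2.2,interpolation=cv2.INTER_CUBIC))
"
```

```text
t: 31.85
position: [438.3, 513.4, 102.2]
eef_rot: [[0.001, 0.764, -0.645], [-0.001, -0.645, -0.764], [-1.0, 0.002, 0.0]]
wrist_force: [0.0, -0.5, 0.6]
gripper_width: 60.0
[438.32692375 513.37597179 102.18975341]
```

View pics/w19f.png

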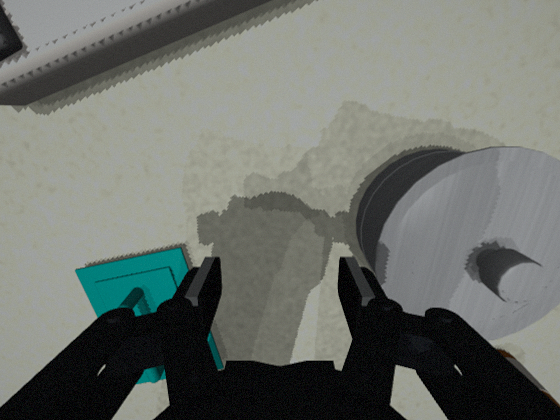

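View pics/s19.png

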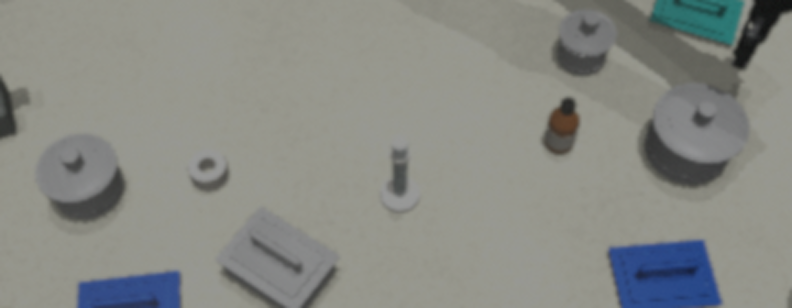

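```bash
cat > ov.py <<'E'
from h import *
# poses at capture (measured)
def cam(y=None): return eyes.camera('wrist')
c=cam()
Ro=bot.get_obs()['eef_rot']
def circle(x,y,z,r): 
    a=np.linspace(0,2*np.pi,180); return np.c_[x+r*np.cos(a),y+r*np.sin(a),z+0*a]
from scipy.optimize import least_squares
def draw(fn,out,pos,R,specs,crop,fx):
    im=cv2.imread(fn); im=cv2.convertScaleAbs(im,alpha=1.4)
    x0,x1,y0,y1=crop; im=cv2.resize(im[y0:y1,x0:x1],None,fx=fx,fy=fx,interpolation=cv2.INTER_CUBIC)
    o=dict(position=np.array(pos),eef_rot=R)
    for (x,y,z,r),col in specs:
        p=(proj(c,circle(x,y,z,r),o)+.5-[x0,y0])*fx-.5
        cv2.polylines(im,[p.round().astype(np.int32)],True,col,1)
    cv2.imwrite(out,im)
E
cat > ov1.py <<'E'
from ov import *
R=Ro
pos18=[532.2,433.1,196.3]; o=dict(position=np.array(pos18),eef_rot=R)
P=np.array([(156,305),(446,305),(300,166),(300,444),(195,218),(408,218),(190,392),(405,396)])/2-.25+[130,50]
W=np.array([back(c,p,78,o)[:2] for p in P])
s=least_squares(lambda q:np.hypot(*(W-q[:2]).T)-66,W.mean(0)); print(s.x,s.fun.round(1))
s2=least_squares(lambda q:np.hypot(*(W-q[:2]).T)-q[2],[*W.mean(0),66]); print(s2.x)
x,y=s.x
sp=[((x,y,78,66),(0,0,255)),((x,y,110,13),(0,255,255)),((529.9,428.9,75,60),(0,255,0))]
draw('pics/w18f.png','pics/o18.png',pos18,R,sp,(130,430,50,350),2)
draw('pics/w19f.png','pics/o19.png',[438.3,513.4,102.2],R,sp,(300,560,100,400),2)
E
python3 ov1.py
```

```text
[531.18819518 429.85940564] [-0.9 -0.6 -0.3 -1.  -2.8 -2.3 -1.9 -2.9]
[531.2708979  429.97543275  64.4205091 ]
```

View pics/o18.png

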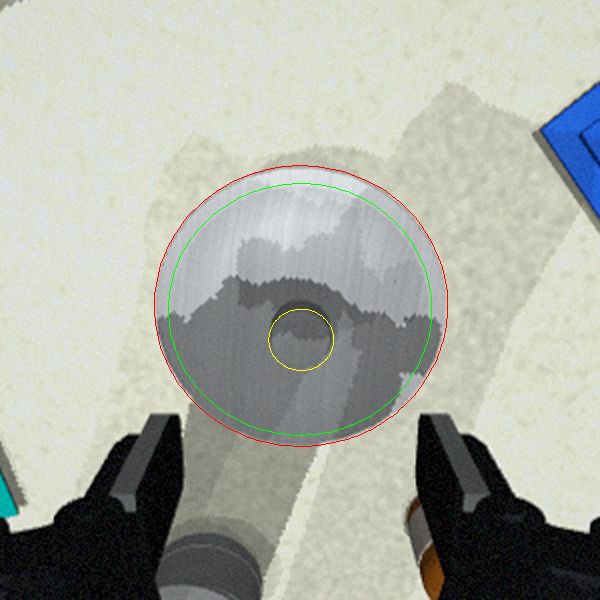

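View pics/o19.png

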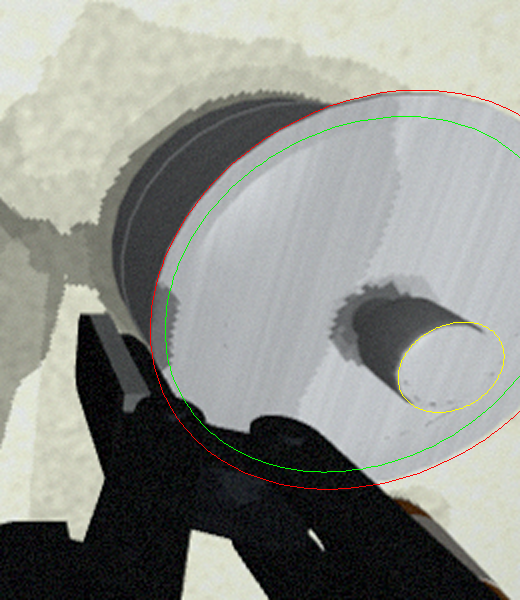

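```bash
cat > ov2.py <<'E'
from ov import *
import cv2
def one(name,pos,R,P,zt,r,full,crop):
    o=dict(position=np.array(pos),eef_rot=R)
    W=np.array([back(c,p,zt,o)[:2] for p in P])
    s=least_squares(lambda q:np.hypot(*(W-q[:2]).T)-r,W.mean(0)); x,y=s.x
    print(name,s.x.round(1),s.fun.round(1))
    draw(full,f'pics/o{name}.png',pos,R,[((x,y,zt,r),(0,0,255)),((x,y,zt+32,13),(0,255,255))],crop,2)
th=np.radians(63.3); RS=np.array([[0,np.cos(th),np.sin(th)],[0,np.sin(th),-np.cos(th)],[-1,0,0]])
b=np.array([130,50])
one('S',[339.6,313,160],RS,np.array([(203,317),(403,317),(302,223),(302,413)])/2-.25+b,58,43,'pics/w6.png',(180,380,120,320))
# medium: rebuild full frame from crop
im=np.zeros((420,560,3),np.uint8); im[50:350,130:430]=cv2.resize(cv2.imread('pics/w14.png'),(300,300),interpolation=cv2.INTER_AREA); cv2.imwrite('pics/w14f.png',im)
one('M',[508.6,-418.8,161.9],Ro,np.array([(174,323),(432,323),(303,198),(303,448)])/2-.25+b,68,54,'pics/w14f.png',(180,380,120,320))
a,b2=cv2.imread('pics/oS.png'),cv2.imread('pics/oM.png'); cv2.imwrite('pics/oSM.png',np.hstack([a,b2]))
E
python3 ov2.py
```

```text
S [341.8 314.3] [-0.6 -0.6 -0.6 -0.7]
M [ 508.9 -421.9] [-0.9 -0.9  0.3  0.2]
```

View pics/oSM.png

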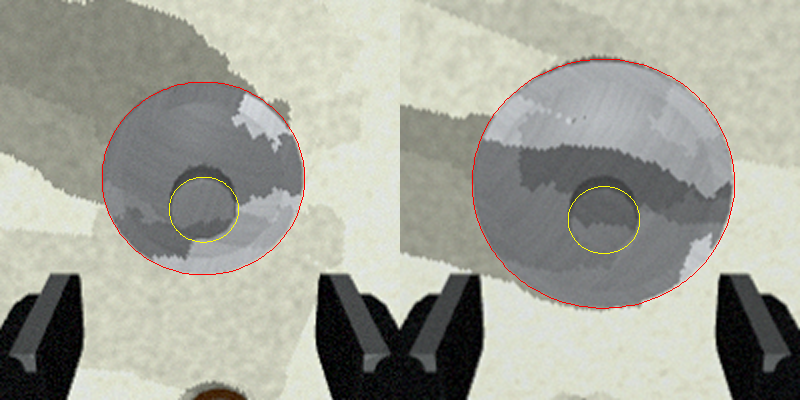

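```bash
python3 -c "
from rig import bot
o=bot.get_obs(); print(o['t'],o['wrist_force'],o['position']); print(bot.close_job())"
```

```text
32.05 [-0.03369891 -1.0345674  -0.72373677] [439.71534763 513.1074868  103.72005207]
the job is handed in; nothing more can be done
None
```

All three jars and the instrument box are closed with their own lids, and I handed the job in at about 32 s of the 109 s allowed.

**Round lids:** Seen by the wrist camera from above, each lid's flange and knob match a level, fully seated lid. The large one also matched in a side view. Lid and jar centres differ by about 2 mm on each jar.

**Box lid:** I checked this only from above and in the coarse scene view. It looks flat and in line with the box. Its plate measures about 95 × 132 mm at the seated height, against a true 96 × 132 mm.

**Bottle and cylinder:** Both were still standing in the last scene picture. The gripper was empty and clear of everything, with about 1 N on the wrist sensor, which is its normal reading noise.

**Disagreements:**
- The overhead camera put the lids about 5 mm, and the small jar 15 mm, from where the wrist camera did. I worked from the wrist camera.
- The large lid met a sideways push of about 6 N, and 11 N upwards, just before it seated. It probably touched the jar wall. After release it looked level and down, and any shift of the jar seemed to be only 1–2 mm.

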